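# Cull the short spacer, then hold the cam clamp at full lift

## Task

Three drilled aluminium spacers lie in the lanes of the cam clamp, but one is visibly shorter than the other two and cannot be clamped: take it out and put it in the small open tub, leaving the two good ones in their lanes. Then swing the cam lever round to its highest lift, where the arm stands square to the clamping jaw and points out from the fixture over the engraved line, so that both good spacers are pressed against the fence. The lever springs back if let go, so finish while still holding it there; leave the other things on the bench alone.

Things in the scene. Friction and masses are not known exactly. Their poses are not given: they have to be found in the camera images.
- fixture: cam clamp fixture, fixed to the bench: grey base plate 195 x 200 x 12 mm (local x -90 to +105, y -100 to +100 mm). Origin on the bench; local x points from the lever side across the jaw to the fence, z up. Fence: face at local x +77 mm, top 48 mm above the bench. Engraved line on the plate at local x -88 to -70 mm, y 0
- lanes (a point): middle of the three lanes on the base plate, at fixture local (46, 0, 12) mm. Lanes run along local x at local y +60, 0, -60 mm, parted by ribs 18 mm above the bench (channels 30 mm wide); each holds one spacer
- jaw: sliding jaw: bar along local y at local x -26 to -8 mm, top 44 mm above the bench (end guides 46 mm), with a spring plunger (12 mm diameter, 2 N per mm) for each lane. The cam pushes it along +x by 12 mm x sin(lever angle); it meets a 60 mm spacer after about 7 mm and never reaches the short one. Frame as the fixture's when the lever is at 0
- cam_lever (a joint): angle of the lever, rad. At 0 the arm points along the fixture's +y; it grows as the arm swings anticlockwise seen from above; at 1.571 the arm points along local -x over the engraved line: highest lift. Stops at 0 and 2.5; past 1.571 the lift falls again. Starts at 0.1 to 0.4. A return spring (0.4 Nm/rad) drives it back, about 6 N at the grip at highest lift
- cam_pivot (a point): axis of the lever, at local (-50, 0, 55) mm of the fixture, on top of the lever hub
- lever_grip (a point): middle of the lever's upright black round grip, 19 mm diameter, from 53 to 106 mm above the bench; this point is 80 mm up, 100 mm from the pivot axis. The steel arm under it is 20 mm wide, its top 49 mm above the bench, with a collar of 24 mm diameter up to 54 mm
- spacer_a: good aluminium spacer, 60 (local x) x 24 (y) x 40 (z) mm with two 8 mm holes from the top, about 0.16 kg. Origin at the centre of its underside, 12 mm above the bench on the base plate; lies with its local x along its lane. Which lane differs from run to run
- spacer_b: good spacer, the same as spacer_a, in another lane
- spacer_c: the odd one: short spacer, 45 (local x) x 24 (y) x 40 (z) mm, two 8 mm holes, about 0.12 kg; same height and width. Origin at the centre of its underside, 12 mm above the bench; in the remaining lane, gap to each neighbouring spacer 36 mm
- tub: small open blue tub, 66 (local x) x 100 (local y) x 45 (z) mm, walls 2 mm, floor 3 mm thick, 0.5 kg, standing loose on the bench. Origin at the centre of its underside
- oil_bottle: oil bottle with a red spout, 53 mm diameter, 158 mm high, upright; bystander. Origin at the centre of its underside
- dumbbell: flat red rubber test piece, 25 x 115 x 8 mm; bystander. Origin at the centre of its underside
- calliper: steel calliper lying flat, 71 x 206 x 16 mm; bystander. Origin at the centre of its underside
Mind the look-alikes: they are no part of the job. What is shaped like the tub but orange or red is not meant.

How it is judged:
By the outcome, as a careful person would: the job done as asked, in the order asked, and still so for the second after the job is handed in, while the arm keeps its last pose, push and grip.
It also fails if it takes over 53 s, if anything falls off the work surface, if the arm or the gripper's body presses on something with over 40 N, if the wrist force passes 120 N, or if a joint passes its speed limit or range.

## Robot

A 6-joint arm with a two-finger parallel gripper is mounted at the origin on a cart in front of the work surface, level with it; the furniture and walls round the work are solid. World frame = base frame: x ahead of the robot, y to its left, z up, the work surface at z = 0. Lengths are in m, angles in rad, forces in N, time in s.
With the tool pointing down it reaches from about 0.35 to 0.975 m from the base axis. Payload 4.9 kg.
Tool frame: the origin (TCP) lies midway between the tips of the shut fingers; the grasp point (between the pads) lies manip.grip_depth behind it (manip.grip_depth is the distance from the TCP to the grasp point, in m); z points along the fingers, x is the direction in which the jaws open and shut, and the axes are right-handed (so a half turn about z gives the same grasp; the last joint's range is limited). The gripper opens to 85 mm and grips with 20 to 120 N. Pads are 22 mm wide; open, the fingers measure 114 mm over their backs; the gripper's body (76 mm by 85 mm) begins 54 mm behind the grasp point. The pads swing forward as they close: fully open they stand 13 mm farther back than shut.
Start: joints at [-1.392, 0.053, 1.613, -0, 1.476, -0.119], TCP at [0.183, -0.597, 0.231] pointing down, gripper open.
Joint ranges: [-3.01, 3.01], [-1.01, 2.22], [0.06, 2.58], [-1.02, 4.17], [0.09, 2.62], [-3.14, 3.14]. Speed limits (rad/s): [2.57, 2.57, 3.14, 3.14, 3.14, 3.14].

## Interface

Orientations are given as a unit quaternion [w, x, y, z].
In Python, from plant import state, grab_frame, ticket, manip gives the robot as it stands.
- The arm moves only by the tool carry_out, never from a script. Its argument "moves" is a list that holds one entry, the list of rows, each a list of 7 numbers: the turn, a rotation vector about the tool's x, y, z each as a share of 5 degrees, from -1 to 1, then the shift along the tool's x, y, z each as a share of 0.04 m, from -1 to 1, then the gripper command: -1 is shut, 1 is fully open, values between are in proportion. A call has 1 to 8 rows; each row shifts and turns the commanded pose from where the row before left it, along the tool's axes as they then stand; what a row does not reach is not made up. A row lasts 1/12 s, in which the tool goes at most 41.7 mm and 7.16 degrees, less where a joint would pass 70% of its speed; a pose out of reach is approached as far as the arm can. A call with a number of a shift or a turn outside -1 to 1 is refused whole. A call with a gripper value outside its range is refused whole. The fingers move at their own pace and stop on an object; the grip force is fixed at half the most. Time passes only in rows, so rows that do not move let the fingers close. It gives the time, the measured TCP pose, the force and the opening at its end, in the units of the state.
- state(): the state, without advancing time (a new reading comes with each control period).
- grab_frame(name): name is "scene" or "top"; returns a dict with "frame" (384x512x3 uint8, red, green, blue), "z_map" (384x512 float32, m along the optical axis (not along the pixel's ray), 0 where there is no reading), "K" (3x3 intrinsics, pixels), "world_from_camera" (4x4, takes a point from camera to world coordinates). Camera axes: x right, y down, z forward; pixel columns grow to the right and rows downward; lengths in m; the calibration is good to about 2 mm. A picture is of the moment at which its call begins.
- ticket.job_done(): hands the job in, once; it reports no verdict.
The state is a dict: "time": time; "joint_pos": joint angles; "joint_vel": joint speeds; "joint_efforts": joint torques, N m; "tool_pos": TCP position; "tool_rot": TCP orientation; "contact_force": force on the tool from outside, world axes, zero at the start; "ft_torque": the same for the moment, N m; "gripper_width": opening from 0.0 (shut) to 1.0 (fully open).
Only numpy, scipy, OpenCV 4.12 (cv2) and the standard library are available. Lean on these libraries where they do the work, as an engineer would, in place of code of your own. Each camera call takes 0.05 s, during which the arm holds its last target.

## Working session

There is one attempt and no reset: what is moved stays moved. The work goes in short steps, Python scripts to look and compute and a tool call to move; the robot and the scene stay as the last step left them, time stands still between calls to the robot, and variables do not carry over. Pictures are saved under pics/ and viewed, and the job is handed in when it is done.

Besides the shell and the picture viewer there is one more tool, called after "Emit:" as name(argument=value, ...), one argument or row to a line, values as JSON. carry_out: Moves the arm, as the interface text tells. Shift numbers are shares of 0.04 m and turn numbers shares of 5 degrees, none past 1 either way. Its arguments: {"type":"object","properties":{"moves":{"type":"array"}},"required":["moves"]}

```bash
ls; mkdir -p pics; python3 - <<'E'
from plant import state, grab_frame, manip
import cv2,pickle
print(state(), manip.grip_depth)
for n in("scene","top"):
    d=grab_frame(n); pickle.dump(d,open(f'{n}0.pkl','wb'))
    cv2.imwrite(f'pics/{n}0.png',d['frame'][:,:,::-1])
    print(n,d['K'],d['world_from_camera'])
E
```

```text
pics
{'time': 0.0, 'joint_pos': array([-1.39200913e+00,  5.33564398e-02,  1.61429321e+00,  2.33820938e-05,
        1.47595362e+00, -1.18999278e-01]), 'joint_vel': array([-1.14506656e-03, -2.15050901e-04, -5.83479954e-04,  1.28659923e-04,
       -8.71879201e-06,  3.99067180e-04]), 'joint_efforts': array([-5.15281699e-04, -3.93682837e+01, -3.70177174e+01, -1.12073419e-04,
        7.12594439e-03, -3.05260073e-06]), 'tool_pos': array([ 0.18327603, -0.59688688,  0.23006372]), 'tool_rot': array([-6.97765243e-04,  8.04177027e-01, -5.94389013e-01, -7.23809295e-04]), 'contact_force': array([-0.38542953,  0.14551546, -0.49503252]), 'ft_torque': array([-0.01049854, -0.04421862,  0.02890099]), 'gripper_width': 0.9986371594862329} 0.0187
scene [[446.59021696   0.         256.5281926 ]
 [  0.         446.59021696 191.41232186]
 [  0.           0.           1.        ]] [[-0.67414356 -0.5333888   0.51090786 -0.18643895]
 [-0.73849963  0.49819679 -0.45433277  0.61574324]
 [-0.01219664 -0.68359077 -0.72976359  1.12597847]
 [ 0.          0.          0.          1.        ]]
top [[362.55475347   0.         254.86511114]
 [  0.         362.55475347 194.50528984]
 [  0.           0.           1.        ]] [[ 1.01337230e-02 -9.88135110e-01  1.53252443e-01  3.56873191e-01]
 [-9.99948082e-01 -1.01777562e-02  4.97209451e-04 -4.88492743e-02]
 [ 1.06845589e-03 -1.53249525e-01 -9.88186947e-01  1.36277633e+00]
 [ 0.00000000e+00  0.00000000e+00  0.00000000e+00  1.00000000e+00]]
```

View pics/scene0.png

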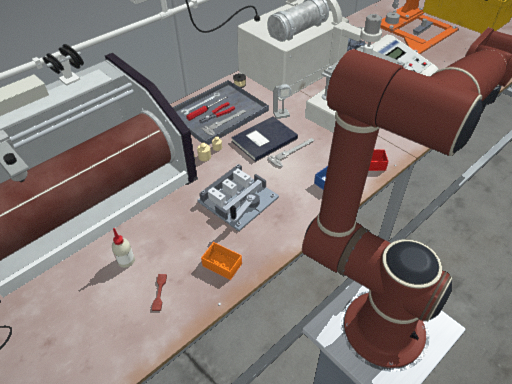

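View pics/top0.png

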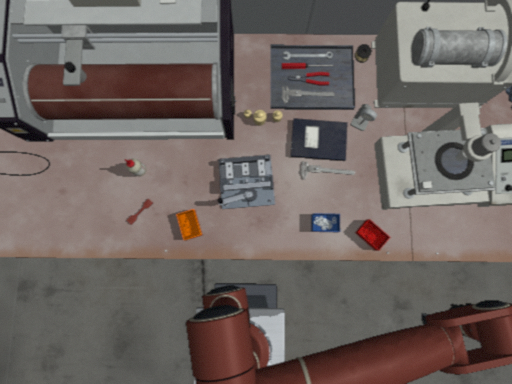

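The top view shows the fixture near (246,182), with its fence at the top and the lever pointing left to about (222,200). Candidates for the tub are blue (325,222), orange (190,225) and red (373,235). I'll crop closer.

```bash
python3 - <<'E'
import cv2,pickle,numpy as np
t=pickle.load(open('top0.pkl','rb'))['frame'][:,:,::-1];s=pickle.load(open('scene0.pkl','rb'))['frame'][:,:,::-1]
a=cv2.resize(t[145:245,210:350],None,fx=5.7,fy=5.7,interpolation=cv2.INTER_CUBIC)
b=cv2.resize(s[155:235,190:290],None,fx=7,fy=7,interpolation=cv2.INTER_CUBIC)
cv2.imwrite('pics/tc.png',a);cv2.imwrite('pics/sc.png',b)
E
```

```text
(no output)
```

View pics/tc.png

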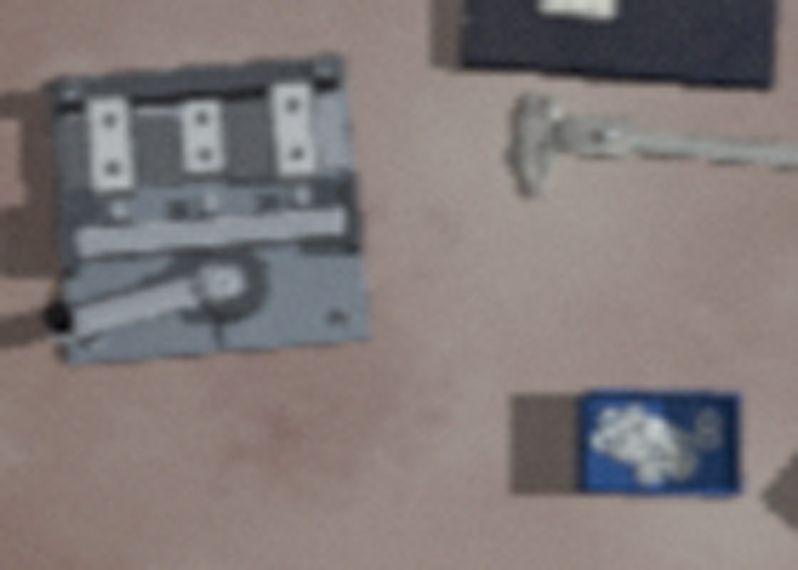

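View pics/sc.png

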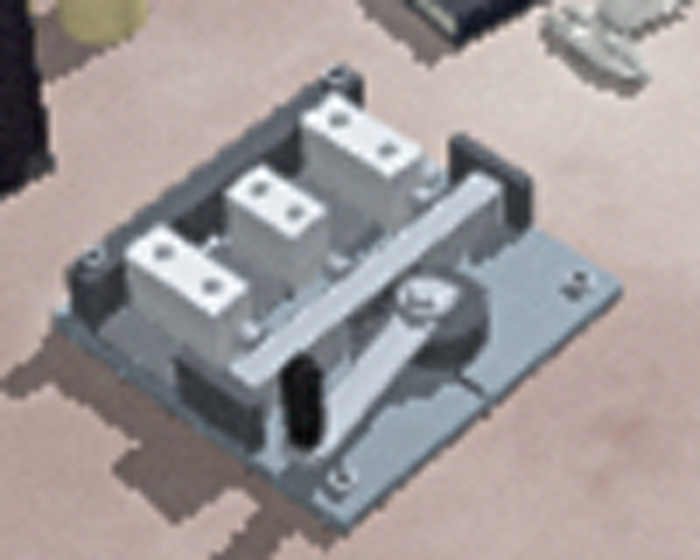

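The middle spacer, crop (205,137) or about full pixel (246,169), is clearly shorter than the two beside it. The blue tub at (325,222) fits the description; it holds some pale pieces, and the orange and red tubs are the look-alikes. Next I'll measure.

```bash
cat > h.py <<'E'
import numpy as np,cv2,pickle
def ray(d,uv,z):
    uv=np.atleast_2d(np.asarray(uv,float));K=d['K'];T=d['world_from_camera']
    p=np.c_[(uv[:,0]-K[0,2])/K[0,0],(uv[:,1]-K[1,2])/K[1,1],np.ones(len(uv))]@T[:3,:3].T
    o=T[:3,3]; return o+p*((z-o[2])/p[:,2])[:,None]
def cloud(d):
    K=d['K'];T=d['world_from_camera'];z=d['z_map'];v,u=np.mgrid[:z.shape[0],:z.shape[1]]
    P=np.stack([(u-K[0,2])/K[0,0]*z,(v-K[1,2])/K[1,1]*z,z],-1)
    return P@T[:3,:3].T+T[:3,3]
def proj(d,p):
    T=np.linalg.inv(d['world_from_camera']);q=np.atleast_2d(p)@T[:3,:3].T+T[:3,3]
    q=q@d['K'].T; return q[:,:2]/q[:,2:]
E
python3 - <<'E'
from h import *
for n,roi in(("top",(150,185,215,275)),("scene",(160,225,195,265))):
    d=pickle.load(open(n+'0.pkl','rb'));f=d['frame'].astype(int);C=cloud(d)
    m=np.zeros(f.shape[:2],bool);r=roi
    m[r[0]:r[1],r[2]:r[3]]=(f.min(2)>150)[r[0]:r[1],r[2]:r[3]]&(abs(C[...,2]-.052)<.012)[r[0]:r[1],r[2]:r[3]]
    k,lab,st,ce=cv2.connectedComponentsWithStats(m.astype(np.uint8),connectivity=4)
    for i in range(1,k):
        if st[i,4]<25: continue
        v,u=np.where(lab==i);z=np.median(C[v,u,2]);P=ray(d,np.c_[u,v],.052)[:,:2]
        rc=cv2.minAreaRect((P*1000).astype(np.float32))
        print(n,st[i,4],ce[i].round(1),'zmed',z.round(4),P.mean(0).round(4),rc)
    # tub
    hsv=cv2.cvtColor(d['frame'],cv2.COLOR_RGB2HSV)
    mb=cv2.inRange(hsv,(100,120,40),(130,255,255))
    k,lab,st,ce=cv2.connectedComponentsWithStats(mb)
    for i in range(1,k):
        if st[i,4]<60: continue
        v,u=np.where(lab==i);print('blue',n,st[i],ce[i],'z',np.percentile(C[v,u,2],[5,50,95]).round(4))
        hi=abs(C[v,u,2]-.045)<.008
        P=C[v,u][hi][:,:2]*1000
        if len(P)>5: print(cv2.minAreaRect(P.astype(np.float32)),P.min(0),P.max(0))
    # contents and spacer wise
    if n=='top':
        Cz=C[205:240,305:350,2]*1000
        print(Cz[2:32:2,2:40:2].round(0).astype(int))
E
```

```text
top 72 [261.1 167.2] zmed 0.0521 [ 0.6628 -0.0702] ((663.3440551757812, -70.05999755859375), (54.69545364379883, 20.073890686035156), 6.5602707862854)
top 74 [228.9 170.1] zmed 0.0534 [0.6506 0.0489] ((650.925537109375, 48.37084197998047), (53.20133972167969, 22.159996032714844), 1.2796066999435425)
top 51 [244.9 168.4] zmed 0.0525 [ 0.6576 -0.0102] ((657.3614501953125, -10.463431358337402), (42.637874603271484, 19.630815505981445), 6.950994491577148)
blue top [312 214  27  18 212] [325.42924528 222.60377358] z [-0.0006  0.0048  0.0442]
((440.4049987792969, -287.7982177734375), (103.26566314697266, 44.99725341796875), 56.26571273803711) [ 430.22715971 -343.2316653 ] [ 487.78918772 -256.1691287 ]
[[   3    1    2   -6    3    5    1   -3   -1   -1    5    4    0    8
     3    5    3   -4    1]
 [   2   -5    3    3   -3    3    7    0   -1    5    1    2   -1    0
     4    2    2    7   -1]
 [  -6    1   -1    2   -1   -4    2    0    0 1363    2    1    4   -1
     0    0   -4   -3   -2]
 [   2    0   -2   41   48   42   49   43   44   50   41   -2    4    1
     2    0   -2   -3  
[... 1730 characters left out ...]
31 [237.2 198.1] zmed 0.0431 [0.5862 0.0128] ((586.5701293945312, 13.028980255126953), (17.054807662963867, 119.3990249633789), 5.293183326721191)
scene 28 [250.9 196.7] zmed 0.0562 [ 0.5607 -0.0235] ((560.4837646484375, -21.72488021850586), (22.992759704589844, 17.65003204345703), 46.97521209716797)
scene 103 [242.2 208.7] zmed 0.0484 [0.5412 0.0309] ((540.7710571289062, 36.19886779785156), (19.076284408569336, 84.8773193359375), 15.922752380371094)
blue scene [315 167  12  22 147] [320.42176871 177.89115646] z [0.0059 0.0266 0.043 ]
((483.8493347167969, -277.529052734375), (30.739147186279297, 71.89607238769531), 35.9947509765625) [ 450.2872112  -315.35998583] [ 495.49403772 -256.54202863]
```

```bash
python3 - <<'E'
from h import *
yaw=np.radians(5.3);R=np.array([[np.cos(yaw),-np.sin(yaw)],[np.sin(yaw),np.cos(yaw)]])
def blobs(n,mask,z,mn=20):
    d=pickle.load(open(n+'0.pkl','rb'));C=cloud(d);m=mask(d,C)
    k,lab,st,ce=cv2.connectedComponentsWithStats(m.astype(np.uint8),connectivity=4)
    for i in range(1,k):
        if st[i,4]<mn: continue
        v,u=np.where(lab==i);P=ray(d,np.c_[u,v],z)[:,:2]
        L=P@R*1000
        print(n,z,st[i,4],ce[i].round(1),'medz',np.median(C[v,u,2]).round(3),'world',P.mean(0).round(4),'loc mean',L.mean(0).round(1),'min',L.min(0).round(1),'max',L.max(0).round(1))
def box(m,r):
    o=np.zeros_like(m);o[r[0]:r[1],r[2]:r[3]]=m[r[0]:r[1],r[2]:r[3]];return o
T=(150,215,212,280);S=(155,235,190,290)
print('jaw');
for n,r in(('top',T),('scene',S)):
    br=lambda d:d['frame'].min(2)
    blobs(n,lambda d,C:box((br(d)>125)&(abs(C[...,2]-.044)<.006),r),.044)
    print('hub');blobs(n,lambda d,C:box((br(d)>125)&(abs(C[...,2]-.055)<.008),r),.055,8)
    print('grip black');blobs(n,lambda d,C:box((d['frame'].max(2)<45),r),.106,5)
d=pickle.load(open('top0.pkl','rb'))
for px in((210+222/5.7,145+282/5.7),(210+222/5.7,145+345/5.7),(210+222/5.7,145+322/5.7)):
    for z in(.055,.012):print(px,z,(ray(d,px,z)[0,:2]@R*1000).round(1))
# tub rims
for n in('top','scene'):
    d=pickle.load(open(n+'0.pkl','rb'));C=cloud(d);hsv=cv2.cvtColor(d['frame'],cv2.COLOR_RGB2HSV)
    m=cv2.inRange(hsv,(100,90,30),(135,255,255));m[:150]=0
    v,u=np.where(m>0)
    for z in(.045,.0):
        P=ray(d,np.c_[u,v],z)[:,:2]*1000;print('tub',n,z,cv2.minAreaRect(P.astype(np.float32)),P.min(0),P.max(0))
E
```

```text
jaw
top 0.044 180 [246.  185.1] medz 0.044 world [ 0.5961 -0.0152] loc mean [592.1 -70.2] min [ 584.1 -155.8] max [600.1  11.7]
top 0.044 22 [237.4 197.5] medz 0.048 world [0.5494 0.016 ] loc mean [548.6 -34.8] min [539.9 -48. ] max [557.8 -22.6]
hub
top 0.055 90 [260.9 167.4] medz 0.052 world [ 0.6612 -0.0695] loc mean [ 652.  -130.3] min [ 622.8 -141.8] max [ 680.8 -119.1]
top 0.055 91 [228.6 170. ] medz 0.053 world [0.6502 0.0497] loc mean [652.  -10.6] min [622.1 -22.3] max [682.7   1.3]
top 0.055 68 [244.7 168.7] medz 0.053 world [ 0.6558 -0.0096] loc mean [652.1 -70.1] min [631.1 -82. ] max [674.3 -58. ]
top 0.055 21 [248.  193.8] medz 0.056 world [ 0.5622 -0.0229] loc mean [557.7 -74.8] min [549.1 -82.7] max [564.7 -67.3]
top 0.055 76 [233.4 198.5] medz 0.05 world [0.5441 0.0298] loc mean [544.5 -20.6] min [530.9 -56.1] max [556.1  14.8]
grip black
top 0.106 16 [219.6 200.2] medz 0.105 world [0.5302 0.0749] loc mean [534.8  25.6] min [528.3  20.5] max [542.6  31.4]
scene 0.044 204 [241.7 194.6] medz 0.043 world [ 0.594  -0.0131] loc mean [590.2 -67.9] min [ 580.8 -156.3] max [
[... 1734 characters left out ...]
9]
tub top 0.045 ((341.25506591796875, -137.02027893066406), (101.54898834228516, 527.5508422851562), 35.35038757324219) [ 147.22798687 -355.78406623] [492.27635039  48.74576218]
tub top 0.0 ((340.7216491699219, -140.03114318847656), (105.0167465209961, 545.56591796875), 35.35038375854492) [ 140.0689311 -366.2654092] [496.90015645  52.07848   ]
tub scene 0.045 ((427.6475830078125, -182.9512176513672), (965.6292114257812, 292.86895751953125), 11.560978889465332) [ -74.71869354 -319.2305208 ] [884.60029022  45.29718943]
tub scene 0.0 ((453.21148681640625, -216.19998168945312), (1005.8275146484375, 305.0608215332031), 11.560979843139648) [ -70.06789659 -358.15249803] [929.18653046  21.55011852]
```

```bash
cat >> h.py <<'E'
def plan(target,yaw=None):
    from plant import state
    from scipy.spatial.transform import Rotation as Ro
    s=state();q=s['tool_rot'];M=Ro.from_quat([q[1],q[2],q[3],q[0]]).as_matrix()
    psi=np.degrees(np.arctan2(M[1,0],M[0,0]))
    print('t',round(float(s['time']),2),'pos',s['tool_pos'].round(4),'yaw',psi.round(2),'zaxis',M[:,2].round(4),'grip mm',round(float(s['gripper_width'])*85,1),'F',s['contact_force'].round(1),'j',s['joint_pos'].round(2))
    if target is not None:
        print('shift units total (tool axes)',(M.T@(np.array(target)-s['tool_pos'])/.04).round(3))
    if yaw is not None: print('turn z units',round(-(yaw-psi)/5,2))
E
python3 - <<'E'
from h import *
for n,r in(('top',(205,240,300,350)),('scene',(160,200,305,330))):
    d=pickle.load(open(n+'0.pkl','rb'));C=cloud(d);hsv=cv2.cvtColor(d['frame'],cv2.COLOR_RGB2HSV)
    m=cv2.inRange(hsv,(100,90,30),(135,255,255))>0;o=np.zeros_like(m);o[r[0]:r[1],r[2]:r[3]]=m[r[0]:r[1],r[2]:r[3]]
    v,u=np.where(o&(C[...,2]>.033)&(C[...,2]<.06));P=ray(d,np.c_[u,v],.045)[:,:2]*1000
    print(n,len(P),cv2.minAreaRect(P.astype(np.float32)),P.min(0),P.max(0))
plan((.657,-.0098,.14),-84.7)
E
```

```text
top 47 ((461.0154724121094, -306.16015625), (61.802757263183594, 99.80830383300781), 0.5839097499847412) [ 429.90157656 -355.78406623] [ 492.27635039 -256.53667222]
scene 50 ((483.3005676269531, -276.34197998046875), (33.70063781738281, 80.8255386352539), 34.248043060302734) [ 447.04444641 -319.2305208 ] [ 493.36134403 -248.52458709]
t 0.1 pos [ 0.1833 -0.5969  0.2302] yaw -72.93 zaxis [-3.0e-04  1.8e-03 -1.0e+00] grip mm 84.9 F [ 0.7  0.3 -0.7] j [-1.39  0.05  1.61  0.    1.48 -0.12]
shift units total (tool axes) [-10.552 -15.628   2.278]
turn z units 2.35
```

Emit:
carry_out(
  moves=[
    [[0,0,0.79,0,0,0,0],[0,0,0.78,0,0,0,0],[0,0,0.78,0,0,0,0],[0,0,0,0,0,0,0]],
  ],
)

```text
time: 0.43
tool_pos: [0.1833, -0.5971, 0.2305]
tool_rot: [-0.0, 0.739, -0.674, -0.001]
contact_force: [-0.6, -0.0, 0.4]
gripper_width: 0.504
```

```bash
python3 -c "
from h import *
plan((.657,-.0098,.16),-84.7)"
```

```text
t 0.43 pos [ 0.1833 -0.5971  0.2305] yaw -84.75 zaxis [-2.0e-04  1.2e-03 -1.0e+00] grip mm 42.8 F [-0.6 -0.   0.4] j [-1.39  0.05  1.61 -0.    1.48  0.09]
shift units total (tool axes) [-13.535 -13.136   1.779]
turn z units -0.01
```

Emit:
carry_out(
  moves=[
    [[0,0,0,-0.6,-0.6,0,0],[0,0,0,-0.6,-0.6,0,0],[0,0,0,-0.6,-0.6,0,0],[0,0,0,-0.6,-0.6,0,0],[0,0,0,-0.6,-0.6,0,0],[0,0,0,-0.6,-0.6,0,0],[0,0,0,-0.6,-0.6,0,0],[0,0,0,-0.6,-0.6,0,0]],
  ],
)

```text
time: 1.1
tool_pos: [0.3575, -0.387, 0.231]
tool_rot: [-0.0, 0.74, -0.673, -0.0]
contact_force: [1.1, -0.7, 0.0]
gripper_width: 0.498
```

Emit:
carry_out(
  moves=[
    [[0,0,0,-0.6,-0.6,0,0],[0,0,0,-0.6,-0.6,0,0],[0,0,0,-0.6,-0.6,0,0],[0,0,0,-0.6,-0.6,0,0],[0,0,0,-0.6,-0.6,0,0],[0,0,0,-0.6,-0.6,0,0],[0,0,0,-0.6,-0.6,0,0],[0,0,0,-0.6,-0.6,0,0]],
  ],
)

```text
time: 1.77
tool_pos: [0.5309, -0.178, 0.2311]
tool_rot: [0.0, 0.74, -0.673, -0.0]
contact_force: [0.8, -0.2, 0.3]
gripper_width: 0.501
```

Emit:
carry_out(
  moves=[
    [[0,0,0,-0.6,-0.6,0.2,0],[0,0,0,-0.6,-0.6,0.2,0],[0,0,0,-0.6,-0.6,0.2,0],[0,0,0,-0.6,-0.6,0.2,0],[0,0,0,-0.6,-0.6,0.2,0],[0,0,0,-0.5,-0.5,0.2,0],[0,0,0,0,0,0,0]],
  ],
)

```text
time: 2.35
tool_pos: [0.6575, -0.023, 0.1803]
tool_rot: [0.0, 0.741, -0.671, -0.002]
contact_force: [-1.7, 0.0, -0.4]
gripper_width: 0.501
```

```bash
python3 -c "
from h import *
plan((.657,-.0098,.15),-84.7)"
```

```text
t 2.35 pos [ 0.6575 -0.023   0.1803] yaw -84.33 zaxis [-0.003   0.0023 -1.    ] grip mm 42.6 F [-1.7  0.  -0.4] j [-0.15  0.17  1.58  0.    1.4   1.32]
shift units total (tool axes) [-0.328 -0.023  0.758]
turn z units 0.07
```

Emit:
carry_out(
  moves=[
    [[0,0,0.07,-0.33,-0.02,0.4,0],[0,0,0,0,0,0.8,0],[0,0,0,0,0,0.8,0],[0,0,0,0,0,0.4,0],[0,0,0,0,0,0,0],[0,0,0,0,0,0,0]],
  ],
)

```text
time: 2.85
tool_pos: [0.6551, -0.0142, 0.0862]
tool_rot: [0.001, 0.737, -0.676, -0.001]
contact_force: [0.3, -0.4, 1.1]
gripper_width: 0.498
```

```bash
python3 -c "
from h import *
from plant import grab_frame
plan((.657,-.0098,.023),-84.7)
t=grab_frame('top')['frame'][:,:,::-1];s=grab_frame('scene')['frame'][:,:,::-1]
cv2.imwrite('pics/c1.png',np.hstack([cv2.resize(t[140:220,200:290],(450,400)),cv2.resize(s[135:235,190:277],(348,400))]))"
```

```text
t 2.85 pos [ 0.6551 -0.0142  0.0862] yaw -85.0 zaxis [-2.8e-03  3.0e-04 -1.0e+00] grip mm 42.3 F [ 0.3 -0.4  1.1] j [-0.14  0.25  1.65 -0.    1.25  1.35]
shift units total (tool axes) [-0.106 -0.061  1.579]
turn z units -0.06
```

View pics/c1.png

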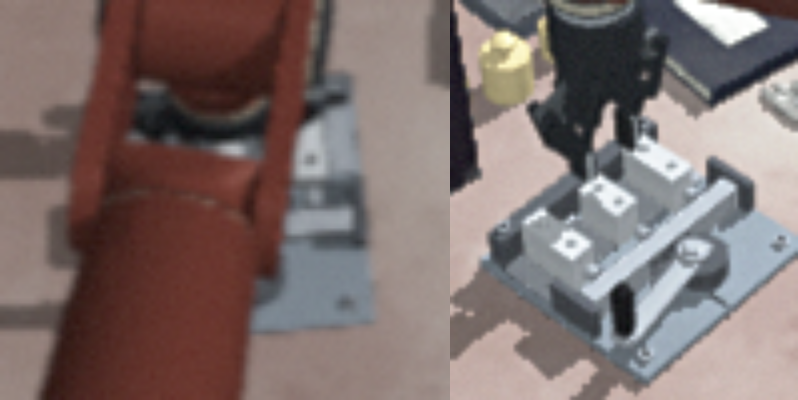

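The scene crop shows the open fingers above the middle, short spacer at crop (610,200), with the neighbours clear on both sides. I'll correct the small offset and descend.

Emit:
carry_out(
  moves=[
    [[0,0,-0.05,-0.1,-0.06,0.2,0],[0,0,0,0,0,0.2,0],[0,0,0,0,0,0.2,0],[0,0,0,0,0,0,0]],
  ],
)

```text
time: 3.28
tool_pos: [0.6568, -0.0095, 0.061]
tool_rot: [0.001, 0.739, -0.674, -0.001]
contact_force: [-0.4, 0.1, -0.9]
gripper_width: 0.504
```

```bash
python3 -c "
from h import *
plan((.657,-.0098,.023),-84.7)"
```

```text
t 3.28 pos [ 0.6568 -0.0095  0.061 ] yaw -84.77 zaxis [-3.4e-03  4.0e-04 -1.0e+00] grip mm 42.9 F [-0.4  0.1 -0.9] j [-0.13  0.28  1.66 -0.    1.21  1.35]
shift units total (tool axes) [ 0.008 -0.007  0.95 ]
turn z units -0.01
```

Emit:
carry_out(
  moves=[
    [[0,0,0,0,0,0.3,0],[0,0,0,0,0,0.3,0],[0,0,0,0,0,0.2,0],[0,0,0,0,0,0.15,0],[0,0,0,0,0,0,0]],
  ],
)

```text
time: 3.7
tool_pos: [0.6566, -0.0096, 0.0226]
tool_rot: [0.001, 0.739, -0.674, -0.002]
contact_force: [-0.6, -0.5, -0.1]
gripper_width: 0.498
```

```bash
python3 -c "
from h import *
plan((.657,-.0098,.023),-84.7)"
```

```text
t 3.7 pos [ 0.6566 -0.0096  0.0226] yaw -84.79 zaxis [-4.1e-03  5.0e-04 -1.0e+00] grip mm 42.4 F [-0.6 -0.5 -0.1] j [-0.13  0.33  1.67 -0.    1.15  1.35]
shift units total (tool axes) [ 0.005 -0.011 -0.01 ]
turn z units -0.02
```

Emit:
carry_out(
  moves=[
    [[0,0,0,0,0,0,-1],[0,0,0,0,0,0,-1],[0,0,0,0,0,0,-1],[0,0,0,0,0,0,-1],[0,0,0,0,0,0,-1],[0,0,0,0,0,0,-1]],
  ],
)

```text
time: 4.2
tool_pos: [0.6585, -0.0099, 0.0256]
tool_rot: [-0.0, 0.739, -0.674, 0.0]
contact_force: [-0.3, -1.0, -1.0]
gripper_width: 0.269
```

Emit:
carry_out(
  moves=[
    [[0,0,0,0,0,-0.2,-1],[0,0,0,0,0,-0.4,-1],[0,0,0,0,0,-0.5,-1],[0,0,0,0,0,-0.7,-1],[0,0,0,0,0,-0.7,-1],[0,0,0,0,0,-0.5,-1],[0,0,0,0,0,0,-1],[0,0,0,0,0,0,-1]],
  ],
)

```text
time: 4.87
tool_pos: [0.6591, -0.0097, 0.1472]
tool_rot: [-0.001, 0.739, -0.674, 0.001]
contact_force: [-0.4, -0.9, -2.1]
gripper_width: 0.271
```

```bash
python3 -c "
from h import *
from plant import grab_frame
plan((.461,-.306,.15),-90)
t=grab_frame('top')['frame'][:,:,::-1];s=grab_frame('scene')['frame'][:,:,::-1]
cv2.imwrite('pics/c2.png',np.hstack([cv2.resize(t[140:220,200:290],(450,400)),cv2.resize(s[135:235,190:277],(348,400))]))"
```

```text
t 4.87 pos [ 0.6591 -0.0097  0.1472] yaw -84.78 zaxis [ 3.4e-03 -1.0e-04 -1.0e+00] grip mm 23.0 F [-0.4 -0.9 -2.1] j [-0.13  0.19  1.61  0.    1.34  1.35]
shift units total (tool axes) [ 6.927  5.606 -0.087]
turn z units 1.04
```

View pics/c2.png

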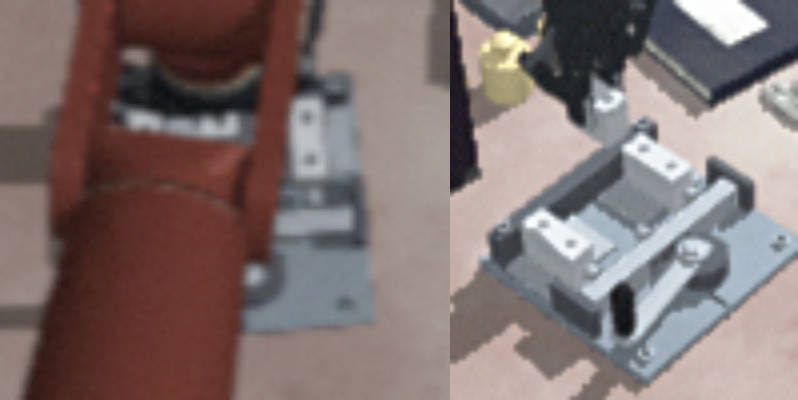

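The short spacer is held at crop (605,110), the middle lane is empty, and both long spacers are still in place. On to the tub.

Emit:
carry_out(
  moves=[
    [[0,0,0.13,0.4,0.3,0,-1],[0,0,0.13,0.6,0.5,0,-1],[0,0,0.13,0.7,0.6,0,-1],[0,0,0.13,0.7,0.6,0,-1],[0,0,0.13,0.7,0.6,0,-1],[0,0,0.13,0.7,0.6,0,-1],[0,0,0.13,0.7,0.6,0,-1],[0,0,0.13,0.7,0.6,0,-1]],
  ],
)

```text
time: 5.63
tool_pos: [0.4899, -0.2261, 0.1425]
tool_rot: [-0.0, -0.707, 0.707, 0.002]
contact_force: [-0.2, 0.5, -1.8]
gripper_width: 0.267
```

```bash
python3 -c "
from h import *
plan((.461,-.306,.13),-90)"
```

```text
t 5.63 pos [ 0.4899 -0.2261  0.1425] yaw -90.01 zaxis [-0.0038  0.0026 -1.    ] grip mm 22.7 F [-0.2  0.5 -1.8] j [-0.57 -0.08  1.89  0.    1.33  1.  ]
shift units total (tool axes) [1.998 0.722 0.309]
turn z units -0.0
```

Emit:
carry_out(
  moves=[
    [[0,0,0,0.5,0.2,0.1,-1],[0,0,0,0.5,0.2,0.1,-1],[0,0,0,0.4,0.1,0.1,-1],[0,0,0,0.2,0.1,0,-1],[0,0,0,0,0,0,-1],[0,0,0,0,0,0,-1]],
  ],
)

```text
time: 6.13
tool_pos: [0.468, -0.2892, 0.132]
tool_rot: [0.0, -0.707, 0.707, 0.001]
contact_force: [-0.4, 0.5, -0.9]
gripper_width: 0.272
```

```bash
python3 -c "
from h import *
from plant import grab_frame
plan((.461,-.306,.04),-90)
t=grab_frame('top');s=grab_frame('scene')
print(proj(t,[[.461,-.306,.045]]))
cv2.imwrite('pics/c3.png',np.hstack([cv2.resize(t['frame'][195:255,290:365,::-1],(450,360)),cv2.resize(s['frame'][130:210,290:370,::-1],(350,350)).copy() if 0 else cv2.resize(s['frame'][130:210,290:365,::-1],(337,360))]))"
```

```text
t 6.13 pos [ 0.468  -0.2892  0.132 ] yaw -90.02 zaxis [-0.0017  0.0022 -1.    ] grip mm 23.1 F [-0.4  0.5 -0.9] j [-0.69 -0.04  1.88  0.    1.31  0.88]
shift units total (tool axes) [0.425 0.172 2.299]
turn z units -0.0
[[325.49917953 222.47301499]]
```

View pics/c3.png

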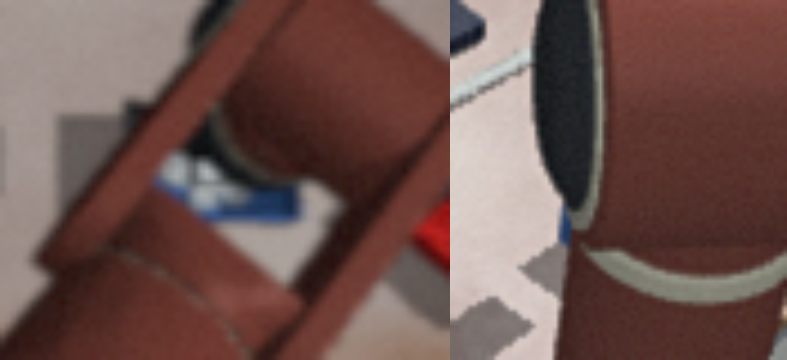

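The arm hides most of the view, but the tub's near rim is still at crop (250,205) and nothing has moved. I'll line up and lower slowly.

Emit:
carry_out(
  moves=[
    [[0,0,0,0.43,0.17,0.2,-1],[0,0,0,0,0,0.4,-1],[0,0,0,0,0,0.4,-1],[0,0,0,0,0,0.3,-1],[0,0,0,0,0,0,-1],[0,0,0,0,0,0,-1]],
  ],
)

```text
time: 6.73
tool_pos: [0.4616, -0.306, 0.0806]
tool_rot: [-0.0, 0.708, -0.707, -0.001]
contact_force: [0.4, 0.1, -1.2]
gripper_width: 0.268
```

```bash
python3 -c "
from h import *
plan((.461,-.306,.04),-90)"
```

```text
t 6.73 pos [ 0.4616 -0.306   0.0806] yaw -89.93 zaxis [-0.0014  0.0014 -1.    ] grip mm 22.7 F [ 0.4  0.1 -1.2] j [-0.72  0.03  1.9   0.    1.21  0.85]
shift units total (tool axes) [1.000e-03 1.400e-02 1.014e+00]
turn z units 0.01
```

Emit:
carry_out(
  moves=[
    [[0,0,0,0,0,0.3,-1],[0,0,0,0,0,0.3,-1],[0,0,0,0,0,0.2,-1],[0,0,0,0,0,0.2,-1],[0,0,0,0,0,0.1,-1],[0,0,0,0,0,0,-1]],
  ],
)

```text
time: 7.23
tool_pos: [0.4609, -0.3064, 0.0356]
tool_rot: [0.0, 0.707, -0.707, -0.001]
contact_force: [-0.3, -0.7, -0.7]
gripper_width: 0.268
```

Emit:
carry_out(
  moves=[
    [[0,0,0,0,0,0.1,-1],[0,0,0,0,0,0.1,-1],[0,0,0,0,0,0,-1]],
  ],
)

```text
time: 7.48
tool_pos: [0.4615, -0.307, 0.0287]
tool_rot: [0.0, 0.707, -0.707, -0.0]
contact_force: [0.6, 0.4, -1.5]
gripper_width: 0.271
```

Emit:
carry_out(
  moves=[
    [[0,0,0,0,0,0.1,-1],[0,0,0,0,0,0.1,-1],[0,0,0,0,0,0,-1]],
  ],
)

```text
time: 7.73
tool_pos: [0.4613, -0.3067, 0.0204]
tool_rot: [0.0, 0.707, -0.707, -0.001]
contact_force: [-0.9, 0.9, -1.6]
gripper_width: 0.274
```

Now I'll release and retreat.

Emit:
carry_out(
  moves=[
    [[0,0,0,0,0,0,-0.2],[0,0,0,0,0,0,0],[0,0,0,0,0,0,0],[0,0,0,0,0,0,0],[0,0,0,0,0,-0.2,0],[0,0,0,0,0,-0.4,0],[0,0,0,0,0,-0.6,0],[0,0,0,0,0,-0.8,0]],
  ],
)

```text
time: 8.4
tool_pos: [0.4604, -0.3059, 0.1004]
tool_rot: [0.0, 0.707, -0.707, -0.002]
contact_force: [1.0, -0.3, -0.1]
gripper_width: 0.501
```

Emit:
carry_out(
  moves=[
    [[0,0,0,0,0,-0.8,0],[0,0,0,0,0,-0.8,0.3],[0,0,-0.9,-0.5,-0.3,0,0.3],[0,0,-0.9,-0.5,-0.3,0,0.3],[0,0,-0.9,-0.5,-0.3,0,0.3],[0,0,-0.9,-0.5,-0.3,0,0.3],[0,0,-0.9,-0.5,-0.3,0,0.3],[0,0,-0.9,-0.5,-0.3,0,0.3]],
  ],
)

```text
time: 9.07
tool_pos: [0.509, -0.1756, 0.1663]
tool_rot: [-0.0, 0.854, -0.521, 0.001]
contact_force: [0.3, -0.8, 0.5]
gripper_width: 0.649
```

```bash
python3 - <<'E'
from h import *
from plant import grab_frame
yaw=np.radians(5.3)
th=.22;o=np.array([.6057,-.0705]);l=o+[-.05-.1*np.sin(th),.1*np.cos(th)]
w=[l[0]*np.cos(yaw)-l[1]*np.sin(yaw),l[0]*np.sin(yaw)+l[1]*np.cos(yaw)];print(w)
plan((*w,.15),18)
t=grab_frame('top');s=grab_frame('scene')
pickle.dump(t,open('t4.pkl','wb'));pickle.dump(s,open('s4.pkl','wb'))
cv2.imwrite('pics/c4.png',np.hstack([cv2.resize(t['frame'][145:245,210:360,::-1],(525,350)),cv2.resize(s['frame'][155:235,190:250,::-1],(262,350))]))
cv2.imwrite('pics/c4s.png',s['frame'][:,:,::-1])
E
```

```text
[np.float64(0.5290922565702145), np.float64(0.07628846369320115)]
t 9.07 pos [ 0.509  -0.1756  0.1663] yaw -62.77 zaxis [ 1.1e-03 -5.0e-04 -1.0e+00] grip mm 55.1 F [ 0.3 -0.8  0.5] j [-0.47 -0.11  1.88  0.    1.37  0.63]
shift units total (tool axes) [-5.369 -3.327  0.405]
turn z units -16.15
```

View pics/c4.png

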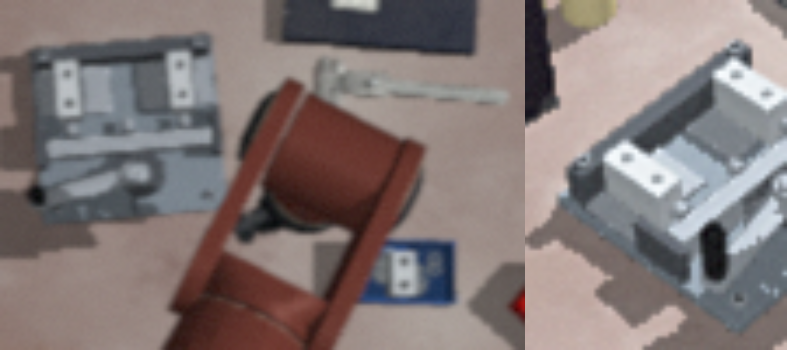

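The short spacer stands flat in the blue tub at crop (403,272), with the two good ones still in their lanes at (67,88) and (180,80). Next I'll turn the wrist towards the lever.

Emit:
carry_out(
  moves=[
    [[0,0,-1,0,0,0,0.6],[0,0,-1,0,0,0,0.6],[0,0,-1,0,0,0,0.6],[0,0,-1,0,0,0,0.6],[0,0,-1,0,0,0,0.6],[0,0,-1,0,0,0,0.6],[0,0,-1,0,0,0,0.6],[0,0,-1,0,0,0,0.6]],
  ],
)

```text
time: 9.83
tool_pos: [0.5085, -0.1775, 0.166]
tool_rot: [0.0, 0.98, -0.198, 0.0]
contact_force: [-0.1, -0.3, 0.6]
gripper_width: 0.8
```

Emit:
carry_out(
  moves=[
    [[0,0,-1,0,0,0,0.6],[0,0,-1,0,0,0,0.6],[0,0,-1,0,0,0,0.6],[0,0,-1,0,0,0,0.6],[0,0,-1,0,0,0,0.6],[0,0,-1,0,0,0,0.6],[0,0,-1,0,0,0,0.6],[0,0,-0.3,0,0,0,0.6]],
  ],
)

```text
time: 10.5
tool_pos: [0.5085, -0.1775, 0.166]
tool_rot: [0.0, 0.993, 0.118, 0.0]
contact_force: [-0.1, 0.0, -0.2]
gripper_width: 0.798
```

```bash
python3 -c "
from h import *
plan((.529,.0763,.16),18)"
```

```text
t 10.5 pos [ 0.5085 -0.1775  0.166 ] yaw 13.6 zaxis [ 6.e-04 -8.e-04 -1.e+00] grip mm 67.8 F [-0.1  0.  -0.2] j [-0.47 -0.11  1.88 -0.    1.37 -0.71]
shift units total (tool axes) [ 1.99  -6.047  0.145]
turn z units -0.88
```

Emit:
carry_out(
  moves=[
    [[0,0,-0.88,0,0,0,0.6],[0,0,0,0.2,-0.75,0,0.6],[0,0,0,0.2,-0.8,0,0.6],[0,0,0,0.2,-0.8,0,0.6],[0,0,0,0.2,-0.8,0,0.6],[0,0,0,0.2,-0.8,0,0.6],[0,0,0,0.2,-0.8,0,0.6],[0,0,0,0.2,-0.8,0,0.6]],
  ],
)

```text
time: 11.17
tool_pos: [0.4936, 0.0526, 0.1662]
tool_rot: [0.0, 0.988, 0.155, 0.001]
contact_force: [0.6, 0.1, -0.3]
gripper_width: 0.798
```

Emit:
carry_out(
  moves=[
    [[0,0,0,0,-0.4,0,0.6],[0,0,0,0,0,0,0.6],[0,0,0,0,0,0,0.6]],
  ],
)

```text
time: 11.42
tool_pos: [0.4888, 0.067, 0.1659]
tool_rot: [0.0, 0.988, 0.156, 0.0]
contact_force: [0.1, -0.5, 0.0]
gripper_width: 0.795
```

```bash
python3 -c "
from h import *
plan((.529,.0763,.16),18)"
```

```text
t 11.42 pos [0.4888 0.067  0.1659] yaw 17.95 zaxis [ 1.e-03 -8.e-04 -1.e+00] grip mm 67.6 F [ 0.1 -0.5  0. ] j [-0.01 -0.22  1.98 -0.    1.38 -0.33]
shift units total (tool axes) [1.027 0.089 0.147]
turn z units -0.01
```

Emit:
carry_out(
  moves=[
    [[0,0,0,0.5,0.05,0,0.6],[0,0,0,0.5,0.04,0,0.6],[0,0,0,0.03,0,0.2,0.6],[0,0,0,0,0,0.2,0.6],[0,0,0,0,0,0,0.6],[0,0,0,0,0,0,0.6]],
  ],
)

```text
time: 11.92
tool_pos: [0.5276, 0.0755, 0.1479]
tool_rot: [-0.0, 0.988, 0.155, -0.002]
contact_force: [-0.9, -0.2, -0.4]
gripper_width: 0.798
```

```bash
python3 -c "
from h import *
from plant import grab_frame
plan((.529,.0763,.062),18)
t=grab_frame('top');s=grab_frame('scene')
cv2.imwrite('pics/c5.png',np.hstack([cv2.resize(t['frame'][145:245,200:300,::-1],(350,350)),cv2.resize(s['frame'][145:235,180:280,::-1],(390,350))]))
"
```

```text
t 11.92 pos [0.5276 0.0755 0.1479] yaw 17.84 zaxis [-3.e-03 -2.e-04 -1.e+00] grip mm 67.9 F [-0.9 -0.2 -0.4] j [ 0.   -0.1   1.9  -0.    1.34 -0.31]
shift units total (tool axes) [ 0.045 -0.007  2.146]
turn z units -0.03
```

View pics/c5.png

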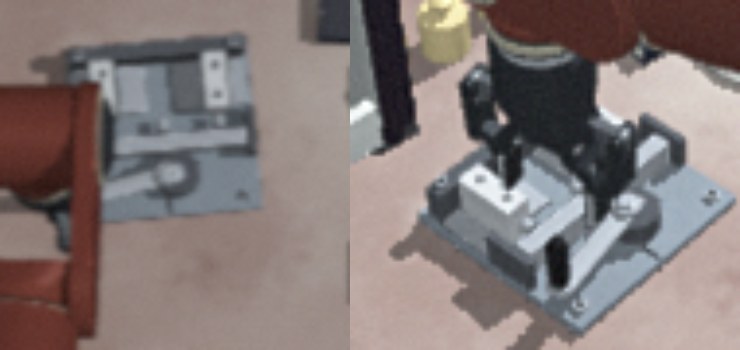

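The fingers straddle the lever's black grip at crop (557,262), and the jaw and spacers lie below the finger tips. Descending.

Emit:
carry_out(
  moves=[
    [[0,0,0,0.04,0,0.3,0.6],[0,0,0,0,0,0.5,0.6],[0,0,0,0,0,0.5,0.6],[0,0,0,0,0,0.4,0.6],[0,0,0,0,0,0.3,0.6],[0,0,0,0,0,0.1,0.6],[0,0,0,0,0,0,0.6]],
  ],
)

```text
time: 12.6
tool_pos: [0.5294, 0.0769, 0.0639]
tool_rot: [-0.0, 0.988, 0.156, -0.001]
contact_force: [0.0, 0.3, -0.2]
gripper_width: 0.804
```

```bash
python3 -c "
from h import *
from plant import grab_frame
plan((.529,.0763,.062),18)
s=grab_frame('scene')
cv2.imwrite('pics/c6.png',cv2.resize(s['frame'][145:235,180:280,::-1],(600,540)))
"
```

```text
t 12.6 pos [0.5294 0.0769 0.0639] yaw 17.91 zaxis [-0.0025 -0.     -1.    ] grip mm 68.4 F [ 0.   0.3 -0.2] j [ 0.01  0.01  1.95 -0.    1.18 -0.31]
shift units total (tool axes) [-0.015  0.01   0.047]
turn z units -0.02
```

View pics/c6.png

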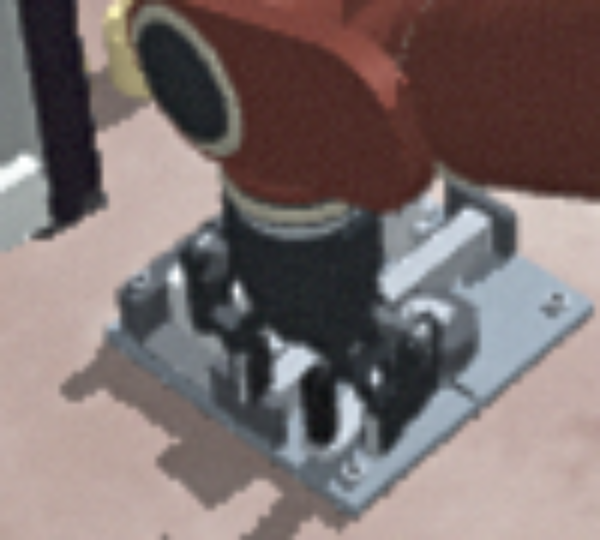

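The grip at (320,400) stands between the two fingers. Closing.

Emit:
carry_out(
  moves=[
    [[0,0,0,0,0,0,-1],[0,0,0,0,0,0,-1],[0,0,0,0,0,0,-1],[0,0,0,0,0,0,-1],[0,0,0,0,0,0,-1],[0,0,0,0,0,0,-1],[0,0,0,0,0,0,-1],[0,0,0,0,0,0,-1]],
  ],
)

```text
time: 13.32
tool_pos: [0.5312, 0.0769, 0.0663]
tool_rot: [0.0, 0.988, 0.156, 0.001]
contact_force: [-0.4, 0.8, 5.1]
gripper_width: 0.2
```

```bash
cat >> h.py <<'E'
YAW=np.radians(5.3);PIV=np.array([.5557,-.0705])
def w2l(p): return np.array([p[0]*np.cos(YAW)+p[1]*np.sin(YAW),-p[0]*np.sin(YAW)+p[1]*np.cos(YAW)])
def l2w(l): return np.array([l[0]*np.cos(YAW)-l[1]*np.sin(YAW),l[0]*np.sin(YAW)+l[1]*np.cos(YAW)])
def lev():
    from plant import state
    v=w2l(state()['tool_pos'])-PIV
    print('radius',np.hypot(*v).round(4),'angle',np.arctan2(-v[0],v[1]).round(3))
def tgt(th): return l2w(PIV+.1*np.array([-np.sin(th),np.cos(th)]))
E
python3 -c "
from h import *
plan(None);lev()"
```

```text
t 13.32 pos [0.5312 0.0769 0.0663] yaw 17.91 zaxis [ 1.5e-03  1.0e-04 -1.0e+00] grip mm 17.0 F [-0.4  0.8  5.1] j [ 0.01  0.01  1.95  0.    1.18 -0.31]
radius 0.1 angle 0.198
```

Gripped: the measured grip is 0.100 m from the pivot at 0.198 rad. I'll swing along the arc, turning with the lever.

Emit:
carry_out(
  moves=[
    [[0,0,-0.4,-0.09,0,0,-1],[0,0,-0.8,-0.175,0,0,-1],[0,0,-0.8,-0.175,0,0,-1],[0,0,-0.8,-0.175,0,0,-1],[0,0,-0.4,-0.09,0,0,-1],[0,0,0,0,0,0,-1]],
  ],
)

```text
time: 13.82
tool_pos: [0.5052, 0.0651, 0.0663]
tool_rot: [0.0, 0.956, 0.292, 0.001]
contact_force: [-0.5, 0.2, 4.5]
gripper_width: 0.197
```

```bash
python3 -c "
from h import *
lev();plan((*tgt(.478),.064),18+16)"
```

```text
radius 0.1002 angle 0.485
t 13.82 pos [0.5052 0.0651 0.0663] yaw 33.95 zaxis [ 0.0017 -0.     -1.    ] grip mm 16.7 F [-0.5  0.2  4.5] j [-0.02 -0.06  2.02  0.    1.18 -0.61]
shift units total (tool axes) [0.016 0.005 0.058]
turn z units -0.01
```

Emit:
carry_out(
  moves=[
    [[0,0,-0.6,-0.13,0,0,-1],[0,0,-0.8,-0.175,0,0,-1],[0,0,-0.8,-0.175,0,0,-1],[0,0,-0.8,-0.175,0,0,-1],[0,0,-0.8,-0.175,0,0,-1],[0,0,-0.8,-0.175,0,0,-1],[0,0,-0.6,-0.13,0,0,-1],[0,0,0,0,0,0,-1]],
  ],
)

```text
time: 14.48
tool_pos: [0.4731, 0.0331, 0.0663]
tool_rot: [0.0, 0.866, 0.499, 0.0]
contact_force: [-2.5, 1.4, 6.1]
gripper_width: 0.202
```

```bash
python3 -c "
from h import *
lev();plan((*tgt(.94),.064),18+16+26)"
```

```text
radius 0.1011 angle 0.938
t 14.48 pos [0.4731 0.0331 0.0663] yaw 59.91 zaxis [ 7.e-04  4.e-04 -1.e+00] grip mm 17.2 F [-2.5  1.4  6.1] j [-0.09 -0.15  2.1   0.    1.19 -1.13]
shift units total (tool axes) [-0.005  0.028  0.057]
turn z units -0.02
```

Emit:
carry_out(
  moves=[
    [[0,0,-0.8,-0.175,0.01,0,-1],[0,0,-0.8,-0.175,0.01,0,-1],[0,0,-0.8,-0.175,0,0,-1],[0,0,-0.8,-0.175,0,0,-1],[0,0,-0.8,-0.175,0,0,-1],[0,0,-0.6,-0.13,0,0,-1],[0,0,-0.4,-0.09,0,0,-1],[0,0,0,0,0,0,-1]],
  ],
)

```text
time: 15.15
tool_pos: [0.4579, -0.0081, 0.0663]
tool_rot: [-0.002, 0.738, 0.675, -0.001]
contact_force: [-12.1, 1.2, 14.5]
gripper_width: 0.2
```

```bash
python3 -c "
from h import *
lev();plan((*tgt(1.571),.064),96)"
```

```text
radius 0.1025 angle 1.373
t 15.15 pos [ 0.4579 -0.0081  0.0663] yaw 84.86 zaxis [-4.5e-03  8.0e-04 -1.0e+00] grip mm 17.0 F [-12.1   1.2  14.5] j [-0.18 -0.19  2.13 -0.    1.2  -1.66]
shift units total (tool axes) [-0.493  0.105  0.056]
turn z units -2.23
```

Radial force is building (12 N outward), so my pivot estimate is a few mm off. I'll ease outward and a little upward, then look.

Emit:
carry_out(
  moves=[
    [[0,0,0,0,-0.04,-0.04,-1],[0,0,0,0,-0.04,-0.04,-1],[0,0,0,0,0,0,-1],[0,0,0,0,0,0,-1]],
  ],
)

```text
time: 15.48
tool_pos: [0.458, -0.008, 0.0665]
tool_rot: [0.003, 0.738, 0.674, 0.003]
contact_force: [16.9, -3.0, -19.9]
gripper_width: 0.201
```

```bash
python3 -c "
from h import *
from plant import grab_frame
lev();plan((*tgt(1.571),.064),96)
t=grab_frame('top');s=grab_frame('scene')
cv2.imwrite('pics/c7.png',np.hstack([cv2.resize(t['frame'][145:225,205:285,::-1],(400,400)),cv2.resize(s['frame'][145:235,190:280,::-1],(400,400))]))
"
```

```text
radius 0.1024 angle 1.372
t 15.48 pos [ 0.458  -0.008   0.0665] yaw 84.8 zaxis [ 7.8e-03 -8.0e-04 -1.0e+00] grip mm 17.1 F [ 16.9  -3.  -19.9] j [-0.18 -0.2   2.14  0.    1.19 -1.66]
shift units total (tool axes) [-0.497  0.102  0.063]
turn z units -2.24
```

View pics/c7.png

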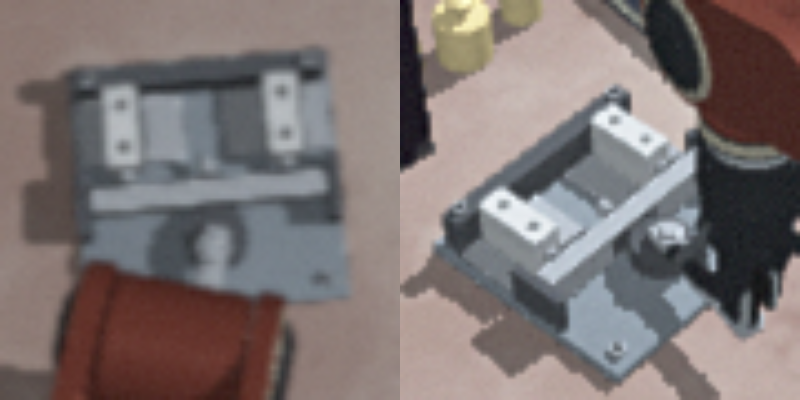

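The force reversed, so I overshot. I'll go back about half, then fit the pivot from the held positions.

Emit:
carry_out(
  moves=[
    [[0,0,0,0,0.045,0.045,-1],[0,0,0,0,0,0,-1],[0,0,0,0,0,0,-1]],
  ],
)

```text
time: 15.83
tool_pos: [0.4579, -0.0078, 0.0664]
tool_rot: [0.0, 0.738, 0.675, 0.0]
contact_force: [2.4, -1.9, -3.0]
gripper_width: 0.197
```

```bash
python3 -c "
from h import *
from scipy.optimize import least_squares
lev();plan(None)
P=np.array([[.5312,.0769],[.5052,.0651],[.4731,.0331],[.458,-.008]])
for fr in(0,1):
  f=(lambda c:np.hypot(*(P-c[:2]).T)-.1) if not fr else (lambda c:np.hypot(*(P-c[:2]).T)-c[2])
  r=least_squares(f,[.556,-.02,.1]);L=w2l(r.x);v=w2l(P[-1])-L
  print(r.x.round(4),L.round(4),'resid',f(r.x).round(4),'ang',np.arctan2(-v[0],v[1]).round(3))
"
```

```text
radius 0.1025 angle 1.37
t 15.83 pos [ 0.4579 -0.0078  0.0664] yaw 84.86 zaxis [ 5.e-04 -1.e-04 -1.e+00] grip mm 16.8 F [ 2.4 -1.9 -3. ] j [-0.18 -0.19  2.14 -0.    1.2  -1.66]
[ 0.5576 -0.0199  0.1   ] [ 0.5534 -0.0713] resid [ 0.0003 -0.0002 -0.0003  0.0003] ang 1.36
[ 0.5605 -0.0224  0.1035] [ 0.556 -0.074] resid [ 0. -0.  0. -0.] ang 1.339
```

```bash
sed -i 's/PIV=np.array(\[.5557,-.0705\])/PIV=np.array([.5534,-.0713])/' h.py; python3 -c "
from h import *
lev();plan((*tgt(1.571),.0664),96.5)"
```

```text
radius 0.1004 angle 1.358
t 15.83 pos [ 0.4579 -0.0078  0.0664] yaw 84.86 zaxis [ 5.e-04 -1.e-04 -1.e+00] grip mm 16.8 F [ 2.4 -1.9 -3. ] j [-0.18 -0.19  2.14 -0.    1.2  -1.66]
shift units total (tool axes) [-0.53   0.05  -0.001]
turn z units -2.33
```

Emit:
carry_out(
  moves=[
    [[0,0,-0.45,-0.1,0,0,-1],[0,0,-0.45,-0.1,0,0,-1],[0,0,-0.5,-0.11,0,0,-1],[0,0,-0.5,-0.11,0,0,-1],[0,0,-0.45,-0.11,0,0,-1],[0,0,0,0,0,0,-1],[0,0,0,0,0,0,-1]],
  ],
)

```text
time: 16.42
tool_pos: [0.4571, -0.0289, 0.0664]
tool_rot: [-0.001, 0.665, 0.746, -0.0]
contact_force: [-1.9, -2.5, 1.0]
gripper_width: 0.2
```

```bash
python3 -c "
from h import *
from plant import grab_frame
lev();plan((*tgt(1.571),.0664),96.5)
t=grab_frame('top');s=grab_frame('scene')
pickle.dump(t,open('t8.pkl','wb'));pickle.dump(s,open('s8.pkl','wb'))
cv2.imwrite('pics/c8.png',np.hstack([cv2.resize(t['frame'][150:220,210:280,::-1],(400,400)),cv2.resize(s['frame'][145:235,190:280,::-1],(400,400))]))
"
```

```text
radius 0.101 angle 1.567
t 16.42 pos [ 0.4571 -0.0289  0.0664] yaw 96.57 zaxis [-1.4e-03  2.0e-04 -1.0e+00] grip mm 17.0 F [-1.9 -2.5  1. ] j [-0.23 -0.19  2.13 -0.    1.2  -1.91]
shift units total (tool axes) [-0.01   0.024 -0.001]
turn z units 0.01
```

View pics/c8.png

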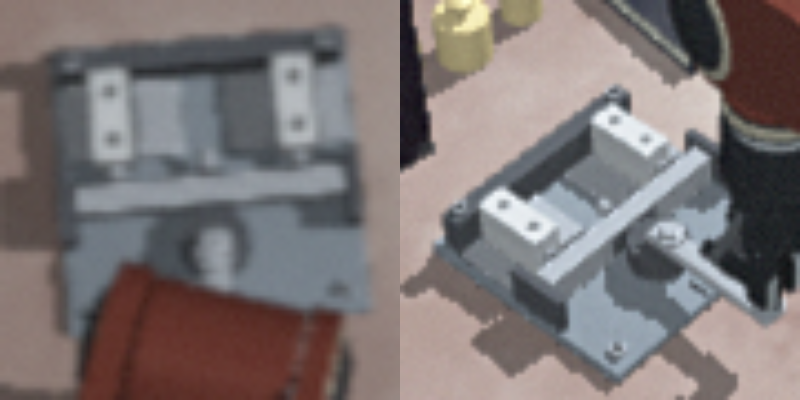

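The lever arm now points out from the fixture at crop (715,265), and both spacers sit between plungers and fence. I'll check squareness against the jaw in the picture.

```bash
python3 - <<'E'
from h import *
from scipy.optimize import least_squares
P=np.array([[.5312,.0769],[.5052,.0651],[.4731,.0331],[.458,-.008],[.4571,-.0289]])
for fr in(0,1):
  f=(lambda c:np.hypot(*(P-c[:2]).T)-.1) if not fr else (lambda c:np.hypot(*(P-c[:2]).T)-c[2])
  r=least_squares(f,[.556,-.02,.1]);L=w2l(r.x);v=w2l(P[-1])-L
  print(r.x.round(4),L.round(4),'resid',f(r.x).round(4),'ang',np.arctan2(-v[0],v[1]).round(3))
d=pickle.load(open('s8.pkl','rb'));C=cloud(d);b=d['frame'].min(2)
up=cv2.resize(d['frame'][190:225,240:285,::-1],None,fx=14,fy=14,interpolation=cv2.INTER_NEAREST);cv2.imwrite('pics/c9.png',up)
for n in('s','t'):
  for name,z,tol in(('jaw',.044,.006),('arm',.049,.006)):
    d=pickle.load(open(n+'8.pkl','rb'));C=cloud(d);b=d['frame'].min(2)
    r=(155,235,190,290) if n=='s' else (150,215,212,280)
    m=np.zeros(b.shape,np.uint8);m[r[0]:r[1],r[2]:r[3]]=((b>120)&(abs(C[...,2]-z)<tol))[r[0]:r[1],r[2]:r[3]]
    k,lab,st,ce=cv2.connectedComponentsWithStats(m,connectivity=4)
    for i in range(1,k):
        if st[i,4]<25: continue
        v,u=np.where(lab==i);Q=ray(d,np.c_[u,v],z)[:,:2]
        c=np.linalg.svd(Q-Q.mean(0),full_matrices=False)
        a=np.degrees(np.arctan2(c[2][0,1],c[2][0,0]))%180
        print(n,name,st[i,4],ce[i].round(0),'world',Q.mean(0).round(4),'loc',(w2l(Q.mean(0))*1000).round(1),'dir',a.round(1),'sd',(c[1]/np.sqrt(len(Q))*1000).round(1))
E
```

```text
[ 0.5572 -0.0201  0.1   ] [ 0.5529 -0.0715] resid [ 0.0005 -0.0002 -0.0005 -0.0001  0.0005] ang 1.566
[ 0.5607 -0.0226  0.1037] [ 0.5562 -0.0743] resid [-0. -0.  0. -0.  0.] ang 1.539
s jaw 31 [244. 179.] world [ 0.6426 -0.0651] loc [ 633.9 -124.2] dir 34.6 sd [12.   5.9]
s jaw 214 [239. 194.] world [ 0.6032 -0.0101] loc [599.7 -65.8] dir 95.4 sd [50.5  5.5]
s jaw 26 [265. 211.] world [ 0.49   -0.0203] loc [486.1 -65.5] dir 168.7 sd [11.   3.2]
s arm 116 [241. 175.] world [ 0.6616 -0.0688] loc [ 652.4 -129.6] dir 3.2 sd [19.1  8.7]
s arm 123 [216. 194.] world [0.651  0.0501] loc [652.9 -10.3] dir 2.7 sd [19.2  8.5]
s arm 35 [236. 195.] world [0.5998 0.005 ] loc [597.7 -50.4] dir 90.9 sd [14.8  4.2]
s arm 92 [258. 205.] world [ 0.5191 -0.0182] loc [515.2 -66.1] dir 179.3 sd [25.8  4.5]
t jaw 195 [246. 183.] world [ 0.6058 -0.0155] loc [601.7 -71.4] dir 95.7 sd [49.3  4.7]
t arm 79 [261. 167.] world [ 0.6652 -0.07  ] loc [ 655.9 -131.1] dir 5.5 sd [18.1  6.5]
t arm 58 [229. 172.] world [0.6428 0.0495] loc [644.6 -10.1] dir 0.3 sd [12.3  7.1]
t arm 47 [261. 181.] world [ 0.6108 -0.0686] loc [ 601.9 -124.7] dir 95.6 sd [16.1  4.6]
t arm 25 [228. 184.] world [0.5969 0.0527] loc [599.3  -2.6] dir 91.6 sd [7.9 5. ]
t arm 25 [237. 184.] world [0.6004 0.0179] loc [599.5 -37.7] dir 87.4 sd [9.  4.1]
```

View pics/c9.png

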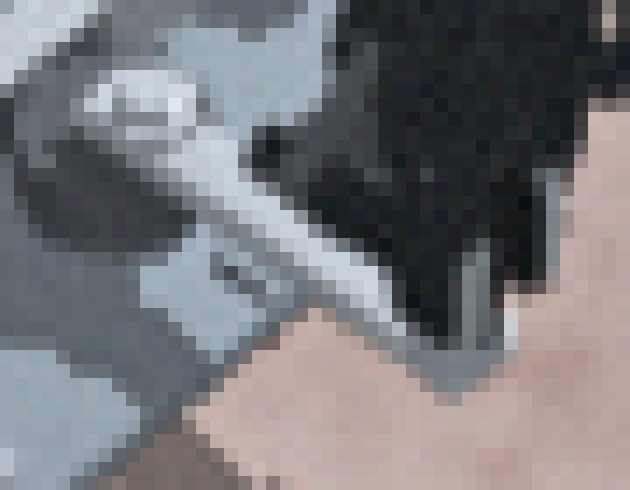

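```bash
python3 - <<'E'
from h import *
d=pickle.load(open('s8.pkl','rb'))
# sub-pixel boundary bright(top)->darker(side) of the arm's lower-left edge, per column
g=d['frame'].astype(float).mean(2);pts=[]
for u in range(256,268):
    col=g[:,u]; v0=int(round(205+(u-254)*.64))
    print(u,[int(x) for x in col[v0-3:v0+6]],v0-3)
for px in((257.1,210),(256.4,209.4),(259.3,211.5)):
    print('line px',px,(w2l(ray(d,px,.012)[0])*1000).round(1))
print('origin est', ((PIV+[.05,0])*1000).round(1))
E
```

```text
256 [207, 196, 140, 122, 153, 157, 75, 132, 172] 203
257 [204, 187, 131, 129, 169, 130, 97, 165, 177] 204
258 [200, 166, 130, 130, 158, 104, 118, 160, 121] 205
259 [207, 200, 152, 124, 139, 167, 131, 120, 95] 205
260 [207, 191, 138, 122, 144, 130, 110, 151, 174] 206
261 [206, 202, 184, 130, 117, 105, 115, 177, 179] 206
262 [207, 206, 168, 123, 111, 170, 181, 175, 172] 207
263 [209, 200, 147, 117, 136, 175, 174, 172, 171] 208
264 [208, 208, 189, 137, 123, 145, 169, 171, 171] 208
265 [210, 202, 178, 129, 129, 164, 173, 172, 170] 209
266 [212, 204, 162, 128, 136, 170, 174, 170, 170] 210
267 [167, 177, 196, 149, 128, 153, 174, 173, 175] 210
line px (257.1, 210) [525.9 -71.6]
line px (256.4, 209.4) [529.4 -72. ]
line px (259.3, 211.5) [516.2 -71.6]
origin est [603.4 -71.3]
```

```bash
python3 - <<'E'
from h import *
d=pickle.load(open('s8.pkl','rb'));g=d['frame'].astype(float).mean(2);pts=[]
for u in range(256,268):
    v=int(round(205+(u-254)*.64))-2
    while g[v+1,u]>165: v+=1
    pts.append((u,v+(g[v,u]-165)/(g[v,u]-g[v+1,u])))
Q=np.array([w2l(p) for p in ray(d,pts,.049)])*1000
k=np.polyfit(Q[:,0],Q[:,1],1);print(Q.round(1).tolist());print('slope deg',np.degrees(np.arctan(k[0])),'resid',(Q[:,1]-np.polyval(k,Q[:,0])).std(),'y at pivot x',np.polyval(k,553),'at grip',np.polyval(k,453))
E
```

```text
[[522.4, -63.0], [517.5, -62.5], [513.3, -62.5], [508.9, -62.5], [504.4, -62.2], [499.6, -61.7], [495.1, -61.5], [491.1, -61.8], [486.5, -61.4], [481.9, -61.0], [477.7, -61.0], [473.3, -60.8]]
slope deg -2.4487377259697283 resid 0.1556569556892701 y at pivot x -64.18849887636839 at grip -59.91204120814801
```

Three angle estimates disagree slightly: fixed-radius fit 1.566, free circle fit 1.539, arm-edge 1.53. I'll nudge on by about 0.025 rad.

Emit:
carry_out(
  moves=[
    [[0,0,-0.14,-0.03,0,0,-1],[0,0,-0.14,-0.03,0,0,-1],[0,0,0,0,0,0,-1],[0,0,0,0,0,0,-1],[0,0,0,0,0,0,-1],[0,0,0,0,0,0,-1]],
  ],
)

```text
time: 17.02
tool_pos: [0.4573, -0.0312, 0.0664]
tool_rot: [-0.001, 0.656, 0.755, -0.001]
contact_force: [-6.1, -0.4, 2.7]
gripper_width: 0.195
```

```bash
python3 - <<'E'
from h import *
from plant import grab_frame
lev();plan(None)
d=grab_frame('scene');t=grab_frame('top');g=d['frame'].astype(float).mean(2);pts=[]
for u in range(256,267):
    v=int(round(205+(u-254)*.64))-2
    while g[v,u]<165: v-=1
    while g[v+1,u]>165: v+=1
    pts.append((u,v+(g[v,u]-165)/(g[v,u]-g[v+1,u])))
Q=np.array([w2l(p) for p in ray(d,pts,.049)])*1000
k=np.polyfit(Q[:,0],Q[:,1],1);print('slope deg',np.degrees(np.arctan(k[0])),'resid',(Q[:,1]-np.polyval(k,Q[:,0])).std(),np.polyval(k,[553,453]))
cv2.imwrite('pics/c10.png',np.hstack([cv2.resize(t['frame'][150:240,210:360,::-1],(450,270)),cv2.resize(d['frame'][145:235,190:280,::-1],(270,270))]))
E
```

```text
radius 0.101 angle 1.591
t 17.02 pos [ 0.4573 -0.0312  0.0664] yaw 98.06 zaxis [-0.002  0.    -1.   ] grip mm 16.6 F [-6.1 -0.4  2.7] j [-0.23 -0.19  2.13 -0.    1.2  -1.94]
slope deg -0.9782063287083415 resid 0.22158520326993963 [-64.18136075 -62.47390273]
```

View pics/c10.png

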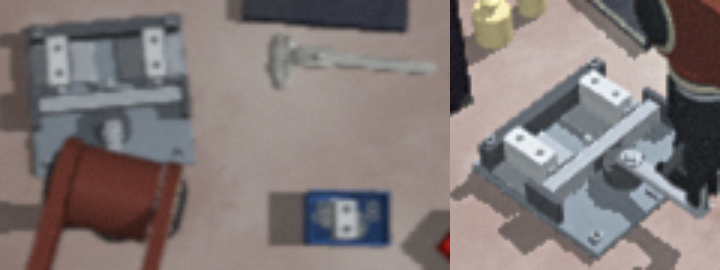

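Estimates now run from 1.554 to 1.591 rad, either side of 1.571. Both good spacers are clamped and the short one is in the blue tub at (345,218). Contact force is low, so I'm handing in.

```bash
python3 -c "
from plant import ticket
print(ticket.job_done())"
```

```text
the job is handed in; nothing more can be done
None
```

I moved the short spacer from the middle lane into the blue tub. Then I swung the cam lever to its highest lift and handed the job in at about 17 s with the gripper still holding it.

- **Spacers and tub:** the last pictures show the short spacer flat in the tub, and both good spacers in their lanes between plunger and fence. Apart from the short spacer now in the tub, I saw nothing disturbed in the parts I viewed. I did not re-check the oil bottle or the dumbbell.
- **Jaw travel:** after the main swing, the jaw had advanced 9.5 mm (both cameras) from its starting position. That matches the travel expected at highest lift.
- **Lever angle:** the estimates disagreed slightly. After a small nudge, the fixed-radius fit gave 1.59 rad and the arm edge in the picture gave 1.554 rad. An earlier free-circle fit, carried forward by the nudge, gives about 1.56 rad. They lie on either side of 1.571 rad, and the effect on the lift is negligible.
- **Forces:** my first pivot estimate was about 2 mm off, which briefly pushed the measured force to about 26 N. I eased it off, and it was about 7 N at the end.

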